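# Turn a slide holder over with a hand lifter

## Robot

A 6-joint arm with a two-finger parallel gripper is mounted at the origin on the work surface. World frame = base frame: x ahead of the robot, y to its left, z up, the work surface at z = 0. Lengths are in m, angles in rad, forces in N, time in s.
With the tool pointing down it reaches from about 0.25 to 0.775 m from the base axis. Payload 4 kg.
Tool frame: the origin (TCP) lies on the centre line of the jaws, within the pads' length; the fingertips stand 17 mm ahead of it and the grasp point (between the pads) lies 2 mm behind it (manip.tip_reach is the distance from the TCP to the fingertips, in m); z points along the fingers, y is the line along which they close (so a half turn about z gives the same grasp; the last joint's range is limited). The gripper opens to 85 mm and grips with 20 to 120 N. Pads are 22 mm wide; open, the fingers measure 114 mm over their backs; the gripper's body (76 mm by 85 mm) begins 54 mm behind the grasp point. The pads swing forward as they close: fully open they stand 13 mm farther back than shut.
Start: joints at [-1.216, 0.087, 1.371, -0, 1.684, -0.103], TCP at [0.243, -0.493, 0.248] pointing down, gripper open.
Joint ranges: [-3.1, 3.1], [-0.76, 2.03], [0.27, 2.55], [-1.08, 4.22], [0.17, 2.65], [-2.57, 2.57]. Speed limits (rad/s): [2.79, 2.79, 3.14, 3.14, 3.14, 3.14].

## Interface

Orientations are given as a rotation vector (axis times angle).
In Python, from workcell import manip, capture gives the robot as it stands. Calls block until the motion is done:
- manip.move_ptp(position, orientation): joint-space move of the TCP to a pose.
- manip.servo_line(position, orientation=None, vel=0.15, max_force=None): straight line of the TCP; orientation=None keeps the orientation; vel is the mean speed in m/s. With max_force (N) it stops when the force on the tool has changed by that much, and returns True; else False.
- manip.goto_joints(angles): joint-space move.
- manip.move_gripper(opening, grip_force=None): finger opening in m; grip_force is the grip in N (None keeps the last); returns when the fingers have stopped.
- manip.hold(seconds).
- manip.ik(position, orientation): joint angles nearest the present ones, or None.
- manip.sense(): the state.
- capture(name): name is "side" or "top" or "wrist"; returns a dict with "color" (480x640x3 uint8, red, green, blue), "vertical_fov" (degrees; the focal length in pixels is half the picture's height over the tangent of half this angle, whatever the lens; pixels are square), "cx", "cy" (the principal point, pixels), "k1" (the pictures are not rectified: a ray, as slopes to the right and down, at radius r is drawn at 1 + k1 r^2 times it, then the intrinsics apply), "origin" and "attitude" of the camera in the world. Camera axes: x right, y down, z forward; pixel columns grow to the right and rows downward; lengths in m; the calibration is good to about 2 mm. A picture is of the moment at which its call begins. There is no depth.
A pose or a line that the arm cannot do raises manip.IKError and nothing moves.
- manip.finish_job(): hands the job in; it is judged then, once.
The state is a dict: "time": time; "joint_positions": joint angles; "dq": joint speeds; "tau": joint torques, N m; "tcp_pos": TCP position; "ee_rot": TCP orientation; "force": force on the tool from outside, world axes, zero at the start; "torque": the same for the moment, N m; "grip_width": finger opening in m; "gripper_force": force on a finger pad.
Only numpy, scipy, OpenCV 4.12 (cv2) and the standard library are available. Lean on these libraries where they do the work, as an engineer would, in place of code of your own. Each camera call takes 0.05 s, during which the arm holds its last target. There are 200 camera calls.

## Task

Take the standing hand lifter by its upright handle, slide its thin blade under the lip of the slide holder lying on the station's lower shelf, and with the blade raise that edge until the holder tips over the step onto the upper bed, face down. Then use the lifter to push the holder gently along the bed until it sits flush against the fence, and stand the lifter back upright on its black pad. Go gently, by feel: do not touch the holder with the fingers, do not press hard on the holder or the station, and leave everything else where it stands.

Things in the scene. Friction and masses are not known exactly. Their poses are not given: they have to be found in the camera images.
- station: Fixed aluminium station 202 mm long (x), 100 wide. +x runs from the lower shelf over the step to the fence, roughly away from the robot. Origin: foot of the step, mid width, 14 mm below the shelf surface. Shelf: x -118 to 0, surface z 14 mm. At x = 0 an upright step 8 mm high. Upper bed: x 0 to 76, surface z 22. No side walls. Shelf is 14 to 26 mm above the bench, varying.
- step_foot (a point): Point on the lower shelf's surface at the middle of the foot of the step (station x = 0, y = 0, z = 14 mm); axes as the station's.
- fence_foot (a point): Point on the upper bed at the middle of the foot of the fence (station x 76, y 0, z 22 mm), axes as the station's. The fence is a dark steel bar across the far end of the bed, 14 mm higher than the bed.
- holder: Loose black slide holder, plate 70 (x) x 60 (y) x 7 mm, 50 to 95 g, two glass slides on its face. Origin: centre of underside; z out of the face. x -13 to 35: solid, 7 thick. x -35 to -13: a lip only 4 mm thick, flush with the face, so a gap 3 high, 22 deep lies under it. Starts face up on the shelf, lip to the open front, other end 0 to 8 mm short of the step.
- lip_edge (a point): Middle of the lip's free edge on the holder's face: holder x -35, y 0, z 7 mm; axes as the holder's. Pushed to station +x the holder slides easily until it stops at the step. Turned over, it rests on its face with this edge towards the fence.
- lifter: Loose hand lifter, 110 g, standing on its blade on the pad. Black upright handle 12 mm thick (x), 26 wide (y), top at z 105, a 20 x 32 mm steel collar at its foot up to z 10. Square under it a flat rigid steel blade 1.6 mm thick, 40 wide, 95 long, clamped at a reach that differs each time: tip 57 to 83 mm ahead (+x) of the handle's centre. Origin: under the handle's centre, underside of the blade.
- grip_spot (a point): Point inside the handle good to grip, lifter x = 0, y = 0, z = 72 mm. Axes as the lifter's.
- pad: Fixed flat black rubber pad where the lifter stands, 150 mm (x) by 90 mm (y), 5 mm thick, on the bench left or right of the station. Origin: centre of its underside, on the bench. The white tube rack stands on the other side.
- rack: Bystander: fixed white tube rack with blue-capped tubes, 150 x 80 mm, 66 mm high with the tubes; origin at the centre of its underside.
- beaker: Bystander: loose glass beaker, 60 mm across, 80 mm high; origin at the centre of its underside.
- cylinder: Bystander: loose graduated cylinder, foot 60 mm across, 146 mm high; origin at the centre of its underside.
- bottle: Bystander: loose amber bottle with red cap, 84 mm across, 170 mm high; origin at the centre of its underside.
- jar: Bystander: loose orange jar, 60 mm across, 60 mm high; origin at the centre of its underside.
- dish: Bystander: loose covered glass dish, 94 mm across, 17 mm high; origin at the centre of its underside.
- slidebox: Bystander: loose blue slide box with white lid, 86 x 36 mm, 36 mm high; origin at the centre of its underside.
Things that resemble listed ones, but are neither listed nor needed, are in the scene too. Leave any blue look-alike of the lifter alone. There is more than one size of the pad; the one meant has the size given above.

How it is judged:
By the outcome, as a careful person would: the job done as asked, in the order asked, and still so for the second after the job is handed in, with the robot touching nothing.
It also fails if it takes over 67 s, if anything falls off the work surface, if the arm or the gripper's body presses on something with over 40 N, if the wrist force passes 120 N, or if a joint passes its speed limit or range.

## Working session

There is one attempt and no reset: what is moved stays moved. The work goes in short steps, each a Python script; the robot and the scene stay as the last script left them, time stands still between calls to the robot, and variables do not carry over. Pictures are saved under pics/ and viewed, at most 12 in all, crops included, and the job is handed in when it is done.

```bash
mkdir -p pics; ls; python3 - <<'E'
from workcell import manip, capture
import cv2,numpy as np
for n in ("top","side"):
    c=capture(n); cv2.imwrite(f"pics/{n}0.png",c["color"][:,:,::-1])
    print(n,{k:(np.round(v,4).tolist() if k!="color" else 0) for k,v in c.items()})
s=manip.sense();print(s["time"],s["ee_rot"],s["force"],s["grip_width"])
E
```

```text
pics
top {'color': 0, 'vertical_fov': 44.7075, 'cx': 322.2461, 'cy': 236.7428, 'k1': -0.0531, 'origin': [0.3113, 0.0596, 1.52], 'attitude': [-2.1489, 2.1473, -0.1285]}
side {'color': 0, 'vertical_fov': 43.258, 'cx': 323.4121, 'cy': 226.0472, 'k1': -0.0858, 'origin': [-0.1867, -1.2326, 0.926], 'attitude': [-2.0358, 0.5016, -0.3053]}
0.1 [-3.05765074e+00 -7.12384306e-01  3.88818970e-04] [-0.4283673   0.45262133  0.43338413] 0.08578675980291145
```

View pics/top0.png

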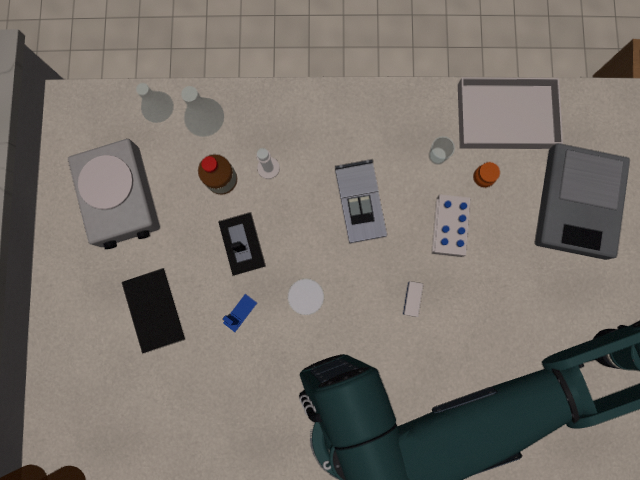

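View pics/side0.png

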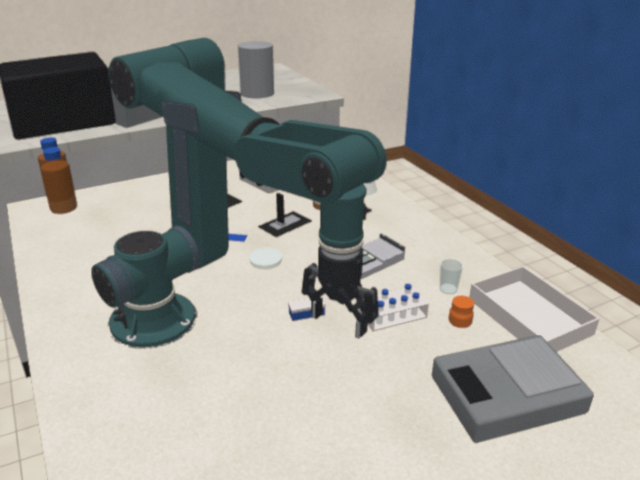

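The top view shows the station at (360,203) with its fence up at (353,163), and the holder on the shelf at (360,208). The white rack is at (452,225). Black pads: one at (242,244) with a dark-handled lifter on it, and a bigger bare one at (153,310). The blue look-alike is at (240,313). The lifter at (238,247) fits, since it has a black handle and stands on a pad of about 150x90 mm beside the station, opposite the rack. I'll confirm it in a wrist crop.

```bash
cat > h.py <<'E'
from workcell import manip, capture
import cv2, numpy as np
from scipy.spatial.transform import Rotation as R
def K(c):
    f=240/np.tan(np.radians(c["vertical_fov"])/2)
    return np.array([[f,0,c["cx"]],[0,f,c["cy"]],[0,0,1.]])
def rays(c,px):
    d=cv2.undistortPoints(np.array(px,float).reshape(-1,1,2),K(c),np.array([c["k1"],0,0,0,0.])).reshape(-1,2)
    return R.from_rotvec(c["attitude"]).apply(np.c_[d,np.ones(len(d))])
def onz(c,px,z):
    r=rays(c,px); o=np.array(c["origin"]); return o+r*((z-o[2])/r[:,2])[:,None]
def proj(c,P):
    p=R.from_rotvec(c["attitude"]).inv().apply(np.atleast_2d(P)-c["origin"]); s=p[:,:2]/p[:,2:]
    s=s*(1+c["k1"]*(s**2).sum(1))[:,None]; k=K(c); return s*k[0,0]+k[:2,2]
def down(yaw): # tool z down, tool x at angle yaw
    return (R.from_euler('z',yaw)*R.from_euler('x',np.pi)).as_rotvec()
def save(c,n): cv2.imwrite(f"pics/{n}.png",c["color"][:,:,::-1])
import pickle
E
python3 - <<'E'
from h import *
c=capture("top")
# pad corners, station corners approx
print(onz(c,[(220,222),(250,213),(265,266),(234,275)],.005).round(3).tolist())
print(onz(c,[(336,163),(372,160),(386,237),(349,242)],.02).round(3).tolist())
print(onz(c,[(123,280),(163,269),(184,341),(144,352)],.005).round(3).tolist())
w=capture("wrist"); s=manip.sense()
T=R.from_rotvec(s["ee_rot"])
print("wrist in tool",T.inv().apply(w["origin"]-s["tcp_pos"]),(T.inv()*R.from_rotvec(w["attitude"])).as_matrix().round(3).tolist(),w["vertical_fov"])
for p in ([.46,.27,.33],[.5,0.0,.33]):
  for y in (0,.25,np.pi/2,-np.pi/2,np.pi): print(p,y,manip.ik(p,down(y)))
E
```

```text
[[0.55, 0.347, 0.005], [0.574, 0.268, 0.005], [0.434, 0.227, 0.005], [0.411, 0.307, 0.005]]
[[0.705, 0.041, 0.02], [0.713, -0.054, 0.02], [0.508, -0.088, 0.02], [0.495, 0.008, 0.02]]
[[0.397, 0.6, 0.005], [0.426, 0.494, 0.005], [0.24, 0.433, 0.005], [0.211, 0.537, 0.005]]
wrist in tool [ 0.0711702   0.00015486 -0.12544281] [[0.002, -0.96, -0.279], [1.0, 0.002, -0.001], [0.001, -0.279, 0.96]] 59.982468254432874
[0.46, 0.27, 0.33] 0 [ 4.24458696e-01  4.86944358e-02  1.25117457e+00 -4.44089210e-16
  1.84172365e+00  1.99525502e+00]
[0.46, 0.27, 0.33] 0.25 [ 4.24458696e-01  4.86944358e-02  1.25117457e+00 -4.44089210e-16
  1.84172365e+00  1.74525502e+00]
[0.46, 0.27, 0.33] 1.5707963267948966 [ 4.24458696e-01  4.86944358e-02  1.25117457e+00 -4.44089210e-16
  1.84172365e+00  4.24458696e-01]
[0.46, 0.27, 0.33] -1.5707963267948966 None
[0.46, 0.27, 0.33] 3.141592653589793 [ 0.4244587   0.04869444  1.25117457  0.          1.84172365 -1.14633763]
[0.5, 0.0, 0.33] 0 [-1.13443167e-01 -2.61940236e-02  1.32680672e+00 -4.44089210e-16
  1.84097995e+00  1.45735316e+00]
[0.5, 0.0, 0.33] 0.25 [-1.13443167e-01 -2.61940236e-02  1.32680672e+00 -4.44089210e-16
  1.84097995e+00  1.20735316e+00]
[0.5, 0.0, 0.33] 1.5707963267948966 [-1.13443167e-01 -2.61940236e-02  1.32680672e+00 -4.44089210e-16
  1.84097995e+00 -1.13443167e-01]
[0.5, 0.0, 0.33] -1.5707963267948966 None
[0.5, 0.0, 0.33] 3.141592653589793 [-0.11344317 -0.02619402  1.32680672  0.          1.84097995 -1.68423949]
```

The measured pad at (242,244) is 144x83 mm, which fits 150x90. The bare one is about 193x107 mm, so it is the decoy. Next are wrist close-ups of the station and the lifter.

```bash
python3 - <<'E'
from h import *
import pickle
psi=np.radians(9.2); manip.move_ptp([.575,.025,.25],down(psi+np.pi/2))
a=capture("wrist"); save(a,"w_st")
psi=np.radians(16); manip.move_ptp([.465,.325,.25],down(psi+np.pi/2))
b=capture("wrist"); save(b,"w_li")
pickle.dump((a,b),open("w.pkl","wb")); print(manip.sense()["time"])
E
```

```text
3.7167
```

View pics/w_st.png

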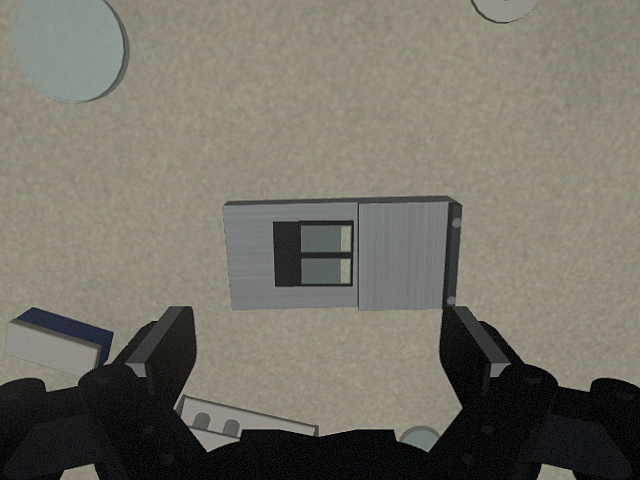

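View pics/w_li.png

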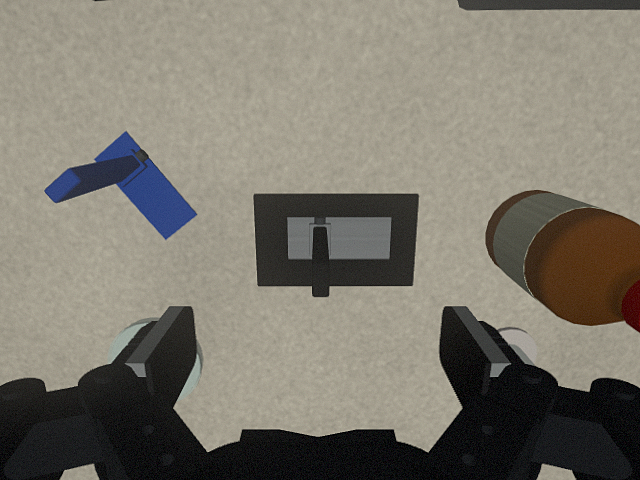

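The station view shows the front edge at about x=228, the step line at x=358 and the fence at x=450. The holder spans (274..353, 222..287), with its lip at the left (toward the robot) and its far end about 5 px from the step. The lifter view shows a black handle with its foot at (320,225) and its top at (321,296). The steel blade spans (288..391, 217..260), and the pad (254..418, 194..286) is level with the image axes. Now I'll measure sub-pixel edges.

```bash
python3 - <<'E'
from h import *
a,b=pickle.load(open("w.pkl","rb"))
def box(mask,roi):
    x0,y0,x1,y1=roi; m=np.zeros_like(mask); m[y0:y1,x0:x1]=mask[y0:y1,x0:x1]
    cs,_=cv2.findContours(m,cv2.RETR_EXTERNAL,cv2.CHAIN_APPROX_NONE); c=max(cs,key=cv2.contourArea)
    return c
def show(n,cam,c,z):
    r=cv2.minAreaRect(c); p=cv2.boxPoints(r)
    P=onz(cam,p,z); print(n,"px",p.round(1).tolist()); print("  P",(1000*P[:,:2]).round(1).tolist(),"sides",(1000*np.linalg.norm(np.diff(P[:3],axis=0),axis=1)).round(1))
    Pc=onz(cam,c.reshape(-1,2),z)[:,:2]*1000
    (cx,cy),(w,h),an=cv2.minAreaRect(Pc.astype(np.float32)); print("  metric ctr",round(cx,1),round(cy,1),"size",round(w,1),round(h,1),"ang",round(an,2))
gb=cv2.cvtColor(b["color"],cv2.COLOR_RGB2GRAY); ga=cv2.cvtColor(a["color"],cv2.COLOR_RGB2GRAY)
pad=(gb<85).astype(np.uint8); pad=cv2.morphologyEx(pad,cv2.MORPH_CLOSE,np.ones((3,3)))
c=box(pad,(240,180,430,288)); show("pad",b,c,.005)
bl=(gb>85).astype(np.uint8); bl=cv2.morphologyEx(bl,cv2.MORPH_CLOSE,np.ones((1,41)))
show("blade",b,box(bl,(262,205,410,275)),.0066)
hd=(gb<60).astype(np.uint8)
# handle columns/edges per row
for y in (232,240,250,265,275,280,284,288,292,295,296,297,298,300): 
    r=gb[y,300:345].astype(int); print(y,r[5:38].tolist()) if y in(240,250,292,296) else None
print("handle col 321:",gb[280:302,321].tolist(), gb[212:236,321].tolist())
col=a["color"].astype(int); st=((col[:,:,0]-col[:,:,2])<6)&(ga>90); st=cv2.morphologyEx(st.astype(np.uint8),cv2.MORPH_CLOSE,np.ones((5,5)))
cS=box(st,(205,190,480,320))
for z in (.014,.020,.026): show("stn%g"%z,a,cS,z)
ho=(ga<70).astype(np.uint8); ho=cv2.morphologyEx(ho,cv2.MORPH_CLOSE,np.ones((45,45)))
cH=box((ga<75).astype(np.uint8),(262,212,356,296))
for z in (.021,.027,.033): show("hold%g"%z,a,cH,z)
for y in (212,300): print(y,"step row",ga[y,345:372].tolist(),"front",ga[y,218:240].tolist(),"fence",ga[y,436:466].tolist())
crop=cv2.resize(b["color"][180:310,225:445,::-1],None,fx=3.5,fy=3.5,interpolation=cv2.INTER_CUBIC); cv2.imwrite("pics/crop_li.png",crop)
E
```

```text
pad px [[254.0, 194.0], [418.0, 194.0], [418.0, 287.0], [254.0, 287.0]]
  P [[410.0, 312.7], [552.2, 353.5], [583.0, 268.1], [431.2, 224.7]] sides [147.9  90.7]
  metric ctr 493.3 289.6 size 149.1 90.4 ang 16.01
blade px [[262.0, 217.0], [409.0, 217.0], [409.0, 258.0], [262.0, 258.0]]
  P [[422.2, 294.4], [551.0, 331.4], [564.3, 294.0], [431.6, 256.1]] sides [134.   39.6]
  metric ctr 492.5 294.0 size 137.9 39.5 ang 15.98
240 [115, 120, 116, 115, 95, 113, 112, 126, 14, 32, 34, 39, 24, 24, 33, 35, 32, 26, 39, 27, 33, 27, 56, 117, 111, 95, 118, 116, 115, 119, 118, 114, 118]
250 [116, 114, 112, 114, 93, 112, 120, 62, 23, 33, 27, 39, 42, 31, 35, 33, 37, 34, 31, 32, 30, 35, 32, 58, 115, 92, 111, 115, 115, 114, 113, 112, 115]
292 [159, 155, 159, 156, 159, 154, 177, 24, 35, 42, 42, 45, 41, 45, 40, 42, 45, 43, 41, 37, 43, 45, 32, 36, 128, 161, 152, 152, 158, 155, 157, 154, 154]
296 [156, 156, 156, 158, 157, 162, 167, 146, 92, 40, 36, 40, 38, 40, 41, 35, 40, 32, 42, 41, 33, 50, 68, 112, 163, 156, 156, 155, 160, 158, 155, 149, 156]
handle col 321: [45, 43, 36, 41, 37, 41, 39, 45, 37, 40, 45, 4
[... 2042 characters left out ...]
 121, 124, 121, 121, 126] front [143, 144, 144, 149, 146, 124, 124, 129, 129, 125, 128, 127, 128, 128, 128, 128, 126, 124, 122, 125, 124, 125] fence [124, 116, 120, 125, 125, 125, 124, 125, 123, 122, 132, 103, 49, 41, 43, 44, 47, 56, 57, 54, 60, 57, 60, 53, 57, 60, 126, 150, 146, 141]
300 step row [121, 124, 119, 123, 119, 123, 121, 121, 120, 122, 121, 130, 82, 60, 132, 129, 125, 126, 118, 122, 122, 124, 116, 119, 123, 120, 126] front [138, 137, 139, 138, 135, 138, 139, 140, 140, 146, 141, 142, 146, 121, 118, 122, 121, 119, 118, 123, 122, 121] fence [119, 123, 120, 120, 123, 117, 74, 16, 29, 31, 43, 92, 110, 106, 102, 105, 103, 107, 102, 109, 139, 146, 144, 144, 147, 149, 148, 144, 139, 142]
```

View pics/crop_li.png

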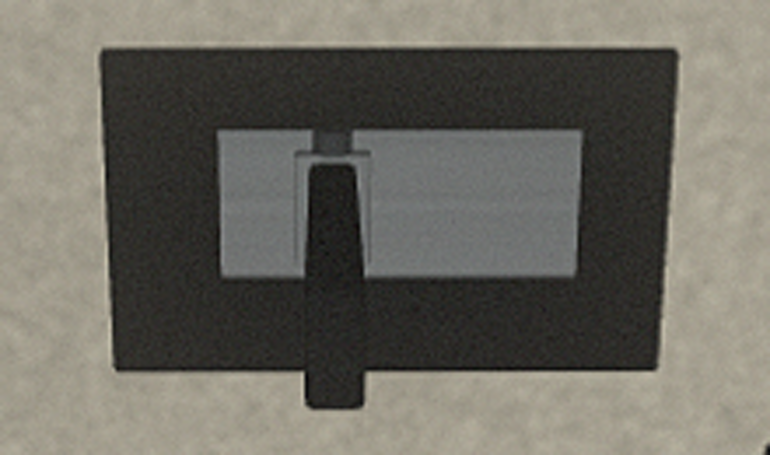

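The crop confirms it: a black handle on a steel blade, on the 149x90 mm pad. The blade corners in the full picture are about (287.3,216.9), (391.3,216.9), (389.9,259.1) and (287.9,259.1), and the handle top is centred at column 320.3.

```bash
python3 - <<'E'
from h import *
a,b=pickle.load(open("w.pkl","rb"))
P=onz(b,[(287.3,216.9),(391.3,216.9),(389.9,259.1),(287.9,259.1)],.0066)[:,:2]*1000
print("blade",P.round(1).tolist(),"len",np.linalg.norm(P[1]-P[0]),np.linalg.norm(P[2]-P[3]),"w",np.linalg.norm(P[1]-P[2]))
ax=(P[1]+P[2]-P[0]-P[3]);ax/=np.linalg.norm(ax);n=np.array([-ax[1],ax[0]]);print("heading",np.degrees(np.arctan2(ax[1],ax[0])))
tip=(P[1]+P[2])/2
for nm,p,z in(("top far edge",(320.2,296.6),.110),("foot",(320.2,226.5),.015),("collar back",(320.0,223.5),.015)):
    H=onz(b,[p],z)[0,:2]*1000; d=H-tip; print(nm,H.round(1),"along",d@ax,"lat",d@n)
for z in (.014,.018,.022,.026):
    F=onz(a,[(222.9,212),(230.8,300)],z)[:,:2]*1000
    S=onz(a,[(357.6,212),(358,300)],z+.004)[:,:2]*1000
    E=onz(a,[(447.3,212),(442.3,300)],z+.008)[:,:2]*1000
    u=[np.degrees(np.arctan2(*(-(q[0]-q[1])*[1,-1]))) for q in (F,S,E)]
    fm,sm,em=F.mean(0),S.mean(0),E.mean(0)
    print(z,"front-step",np.linalg.norm(sm-fm),"step-fence",np.linalg.norm(em-sm),"headings",np.round(u,2),np.degrees(np.arctan2(*(em-fm)[::-1])),"step",sm.round(1),"fence",em.round(1))
    # side edges at midshelf col 250 and bed col 400
    H=onz(a,[(274,221.7),(353.2,220.6),(352.4,286.2),(274.5,286.7)],z+.007)[:,:2]*1000; print("   holder",H.round(1).tolist())
g=cv2.cvtColor(a["color"],cv2.COLOR_RGB2GRAY)
for x in (250,400): print(x,"top",g[192:208,x].tolist(),"bot",g[300:316,x].tolist())
E
```

```text
blade [[444.3, 300.8], [535.4, 327.0], [547.3, 288.1], [455.3, 261.7]] len 94.79168193069569 95.75264135729404 w 40.676819024163585
heading 15.990084558072013
top far edge [481.4 277.9] along -65.83439453466893 lat -11.96520684979719
foot [475.  302.5] along -65.2257976880877 lat 13.473572808324125
collar back [474.  305.1] along -65.4101796789297 lat 16.244646869176105
0.014 front-step 119.88358227876071 step-fence 78.00554247919956 headings [10.56 11.01 11.04] 9.971798933218201 step [619.8 -20.8] fence [696.6  -7. ]
   holder [[540.5, 0.9], [609.0, 13.0], [619.7, -48.1], [549.0, -60.0]]
0.018 front-step 118.553022694784 step-fence 77.11871166214455 headings [10.56 11.01 11.04] 9.980775350327447 step [619.2 -19.5] fence [695.1  -5.9]
   holder [[540.8, 2.0], [608.5, 13.9], [619.0, -46.5], [549.2, -58.3]]
0.022 front-step 117.22246509817637 step-fence 76.23188405152176 headings [10.56 11.01 11.04] 9.989957545886371 step [618.6 -18.2] fence [693.6  -4.7]
   holder [[541.0, 3.0], [608.0, 14.9], [618.4, -44.9], [549.4, -56.6]]
0.026 front-step 115.89190955738898 step-fence 75.3450597605525 headings [10.56 11.01 11.04] 9.999352677456558 step [618.  -16.9] fence [692.1  -3.6]
   holder [[541.3, 4.1], [607.5, 15.8], [617.8, -43.3], [549.5, -54.8]]
250 top [140, 135, 138, 139, 140, 136, 142, 144, 108, 61, 72, 68, 77, 118, 124, 125] bot [121, 123, 124, 124, 121, 119, 120, 120, 125, 122, 139, 141, 139, 141, 145, 146]
400 top [133, 140, 143, 152, 118, 59, 66, 71, 68, 68, 81, 117, 127, 125, 127, 125] bot [120, 122, 121, 122, 122, 121, 124, 118, 121, 121, 146, 146, 144, 144, 145, 143]
```

The blade measures 95x40 mm with a reach of 65.5 mm, so the handle is at (478.3,289.5) mm with heading 16.0°. The station fits at shelf z≈19 mm, step foot at about (619,-19) mm, heading about 10.2°. I'll grasp the lifter and touch down on the shelf in front of the lip.

```bash
cat >> h.py <<'E'
REACH=.0655
PSI=np.radians(10.2)
U=np.array([np.cos(PSI),np.sin(PSI),0]); V=np.array([-U[1],U[0],0])
HC=np.array([.5791,-.0222,0]); STEP=HC+U*((np.array([.619,-.0195,0])-HC)@U)  # step on holder's centre line
def lift_pose(s,z,pitch=0.,lat=0.,psi=PSI):
    "TCP pose putting the blade tip underside at station x=s, height z; pitch>0 nose down"
    L=R.from_euler('z',psi)*R.from_euler('y',pitch)
    p=STEP+U*s+V*lat+np.array([0,0,z])
    return p+L.apply([-REACH,0,GZ]), (L*R.from_rotvec(down(np.pi/2))).as_rotvec()
def tip(psi=PSI):
    s=manip.sense(); L=R.from_rotvec(s["ee_rot"])*R.from_rotvec(down(np.pi/2)).inv()
    p=np.array(s["tcp_pos"])-L.apply([-REACH,0,GZ]); d=p-STEP
    return np.round([1000*d@U,1000*d@V,1000*p[2]],2),np.round(s["force"],2),round(s["time"],2)
GZ=.070
E
python3 - <<'E'
from h import *
G=np.array([.4783,.2895]); o=down(np.radians(16+90))
manip.move_ptp([*G,.19],o); manip.servo_line([*G,.075],vel=.12)
manip.move_gripper(.0,grip_force=50)
s=manip.sense(); print("grip",s["grip_width"],s["gripper_force"],s["tcp_pos"],s["force"],s["time"])
manip.servo_line([*G,.18],vel=.12)
s=manip.sense(); print("grip",s["grip_width"],s["gripper_force"],s["force"])
p,o=lift_pose(-.088,.05,np.radians(.7)); manip.move_ptp(p,o)
c=capture("wrist"); save(c,"w_hold"); pickle.dump(c,open("w2.pkl","wb"))
fs=[]
for i in range(5): manip.hold(.02); fs.append(manip.sense()["force"])
print(np.mean(fs,0),np.std(fs,0)); print(tip())
E
```

```text
grip 0.011260227348467503 49.26248610019684 [0.47845085 0.28955612 0.0751776 ] [0.88531049 0.52080841 0.5920318 ] 5.8667
grip 0.011484498249666696 49.14819896221161 [ 1.44377576  0.41197541 -1.47316438]
[ 0.20707793  0.21643113 -0.97300498] [0.41659683 0.45701943 0.43989487]
(array([-87.29,   1.03,  50.34]), array([-0.21,  0.93, -0.73]), 8.3)
```

View pics/w_hold.png

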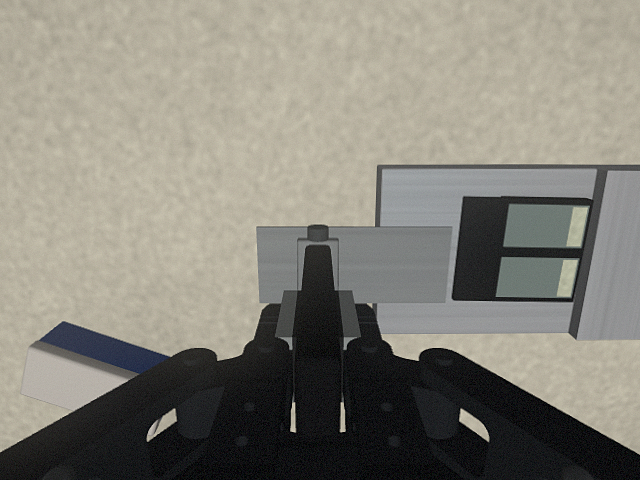

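The lifter is held square. The blade spans (257..452, 227..303), and ahead of it on the shelf the holder's lip edge runs (462,197)-(453,299). I'll check these against the model in numbers, then touch down.

```bash
python3 - <<'E'
from h import *
c=pickle.load(open("w2.pkl","rb"))
def sv(P): d=P-STEP; return np.round(1000*np.c_[d@U,d@V],1).tolist()
print("blade tail/tip",sv(onz(c,[(257.3,226.5),(452.3,227),(446.5,303),(260,303)],.0519)))
for z in (.016,.019,.022): print(z,"lip",sv(onz(c,[(462.5,196.5),(453,299.3)],z+.007)),"far",sv(onz(c,[(592,200),(578,301)],z+.007)),"step top",sv(onz(c,[(606,169),(577,338)],z+.008)),"shelf front",sv(onz(c,[(377.5,168),(376,333)],z)))
p,o=lift_pose(-.088,.03,np.radians(.7)); manip.servo_line(p,o,vel=.05)
p,o=lift_pose(-.088,.008,np.radians(.7)); hit=manip.servo_line(p,o,vel=.012,max_force=2)
print(hit,tip())
E
```

```text
blade tail/tip [[-181.7, 20.6], [-87.3, 20.9], [-86.5, -19.2], [-181.9, -19.9]]
0.016 lip [[-73.9, 30.6], [-73.4, -30.3]] far [[-2.0, 29.2], [0.9, -31.2]] step top [[1.9, 46.3], [4.2, -55.1]] shelf front [[-119.9, 44.9], [-116.5, -56.4]]
0.019 lip [[-75.0, 31.1], [-74.5, -28.9]] far [[-4.0, 29.8], [-1.1, -29.8]] step top [[-0.1, 46.7], [2.1, -53.4]] shelf front [[-120.3, 45.2], [-117.0, -54.8]]
0.022 lip [[-76.0, 31.7], [-75.5, -27.6]] far [[-6.0, 30.3], [-3.1, -28.5]] step top [[-2.2, 47.0], [-0.0, -51.7]] shelf front [[-120.7, 45.6], [-117.4, -53.1]]
True (array([-8.795e+01, -2.000e-02,  2.075e+01]), array([-0.22, -0.48,  4.21]), 9.78)
```

```bash
python3 - <<'E'
from h import *
def F():
    fs=[]
    for i in range(6): manip.hold(.015); fs.append(manip.sense()["force"])
    return np.mean(fs,0).round(2)
print(F(),tip())
for z in (.0211,.0214):
    p,o=lift_pose(-.088,z,np.radians(.7)); manip.servo_line(p,o,vel=.02); print(z,F(),tip())
E
```

```text
[-0.16 -0.18  4.67] (array([-8.801e+01, -1.000e-02,  2.066e+01]), array([-0.69, -0.63,  5.32]), 9.88)
0.0211 [-0.49  0.1   1.44] (array([-8.825e+01,  4.000e-02,  2.083e+01]), array([-0.86, -0.23,  1.55]), 10.23)
0.0214 [-0.17  0.   -0.4 ] (array([-88.32,   0.13,  20.98]), array([0.35, 0.53, 0.36]), 10.58)
```

```bash
python3 - <<'E'
from h import *
p,o=lift_pose(-.088,.0217,np.radians(.7)); manip.servo_line(p,o,vel=.02)
p,o=lift_pose(-.043,.0217,np.radians(.7)); hit=manip.servo_line(p,o,vel=.025,max_force=2.5); print(hit,tip())
c=capture("wrist"); save(c,"w_in")
E
```

```text
True (array([-48.6 ,   0.08,  20.77]), array([-0.74, -0.05,  3.5 ]), 12.28)
```

View pics/w_in.png

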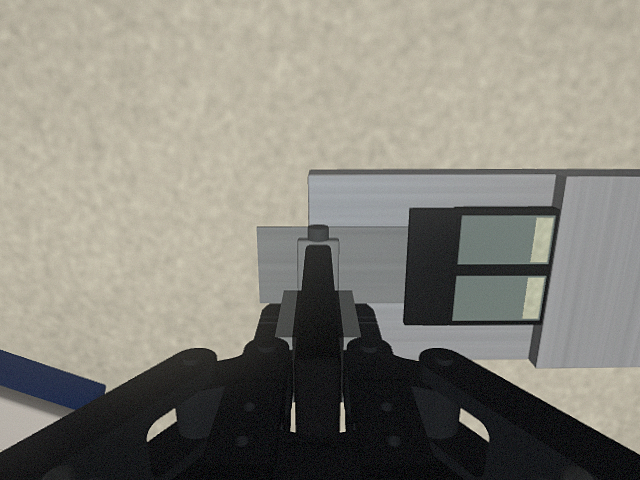

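The blade is under the lip: the lip edge is at column 407, over the blade, and the holder's far end meets the step at (557,210)-(545,322). I'll back off a few mm and lift the lip along the arc with the blade held level.

```bash
python3 - <<'E'
from h import *
z0=.0211; r=.054
p,o=lift_pose(-.0535,.0219,np.radians(.7)); manip.servo_line(p,o,vel=.03); print(tip())
for d in (3,12,22,32,42,52,62,72):
    t=np.radians(d); x=-r*np.cos(t)-.004*np.sin(t); z=z0+r*np.sin(t)+.003*np.cos(t)-.0016
    p,o=lift_pose(x,z); hit=manip.servo_line(p,o,vel=.035,max_force=3); print(d,hit,*tip())
    if hit: break
save(capture("wrist"),"w_up"); save(capture("side"),"s_up")
a=cv2.imread("pics/w_up.png"); b=cv2.imread("pics/s_up.png")[190:310,220:440]
cv2.imwrite("pics/up.png",np.hstack([cv2.resize(a,(400,300)),cv2.resize(b,(400,300))]))
E
```

```text
(array([-54.26,   0.22,  21.3 ]), array([ 1.14,  0.79, -0.13]), 12.64)
3 False [-5.444e+01  3.000e-02  2.531e+01] [-0.19 -1.23 -1.15] 12.89
12 False [-53.23  -0.13  34.2 ] [-0.04  0.44 -1.42] 13.28
22 False [-51.21  -0.11  42.96] [ 0.2   0.7  -0.74] 13.69
32 False [-47.56  -0.09  51.09] [ 0.07 -0.2  -2.02] 14.1
42 False [-42.45  -0.11  58.27] [-0.47  0.5  -0.71] 14.5
52 False [-36.05  -0.09  64.22] [ 0.6  -0.41 -1.2 ] 14.9
62 False [-2.858e+01 -5.000e-02  6.879e+01] [ 0.04  0.05 -1.05] 15.3
72 False [-2.022e+01 -2.000e-02  7.190e+01] [ 0.77  0.4  -1.24] 15.71
```

View pics/up.png

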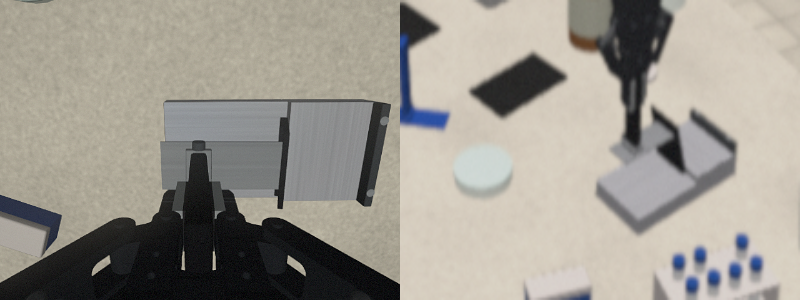

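The holder stands steeply tilted against the step with the blade tip behind it: at (283,160) in the left half and at (668,140) in the right half. Now I'll ease it over.

```bash
python3 - <<'E'
from h import *
z0=.0211; r=.054
for d in (80,88):
    t=np.radians(d); x=-r*np.cos(t)-.004*np.sin(t); z=z0+r*np.sin(t)+.003*np.cos(t)-.0016
    p,o=lift_pose(x,z); print(d,manip.servo_line(p,o,vel=.025,max_force=3),*tip())
for x in (.002,.010):
    p,o=lift_pose(x,z); print(x,manip.servo_line(p,o,vel=.02,max_force=3),*tip())
manip.hold(.3)
c=capture("wrist"); save(c,"w_ov"); save(capture("side"),"s_ov")
a=cv2.imread("pics/w_ov.png"); b=cv2.imread("pics/s_ov.png")[190:310,220:440]
cv2.imwrite("pics/over.png",np.hstack([cv2.resize(a,(400,300)),cv2.resize(b,(400,300))]))
E
```

```text
80 False [-1.317e+01  2.000e-02  7.319e+01] [-0.09 -0.24 -1.82] 16.25
88 False [-5.81  0.   73.5 ] [-1.05 -0.22 -1.02] 16.7
0.002 False [2.040e+00 3.000e-02 7.349e+01] [ 0.31 -0.04 -0.9 ] 17.24
0.01 False [1.003e+01 3.000e-02 7.349e+01] [ 0.06 -0.39 -1.05] 17.79
```

View pics/over.png

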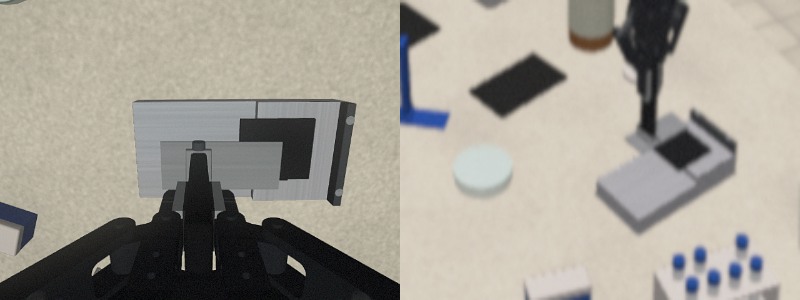

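It tipped over and lies face down on the bed, spanning about columns 240–316 in the left half with the fence at 330. There is a gap still to close. I'll retreat, lower the blade to the height of its end face and push gently.

```bash
python3 - <<'E'
from h import *
zb=.0291+.0022
for x,z,v in ((-.030,.0735,.08),(-.030,zb,.06)):
    p,o=lift_pose(x,z); manip.servo_line(p,o,vel=v)
print(tip())
p,o=lift_pose(.010,zb); print(manip.servo_line(p,o,vel=.02,max_force=2.5),*tip())
manip.hold(.1); print(tip())
c=capture("wrist"); save(c,"w_pu"); pickle.dump(c,open("w3.pkl","wb"))
E
```

```text
(array([-29.69,  -0.11,  31.65]), array([-0.71,  0.1 , -0.85]), 19.69)
True [ 5.02  0.19 29.84] [-0.91  0.3  -1.16] 21.32
(array([ 4.43,  0.41, 29.02]), array([ 0.03,  0.26, -0.94]), 21.42)
```

View pics/w_pu.png

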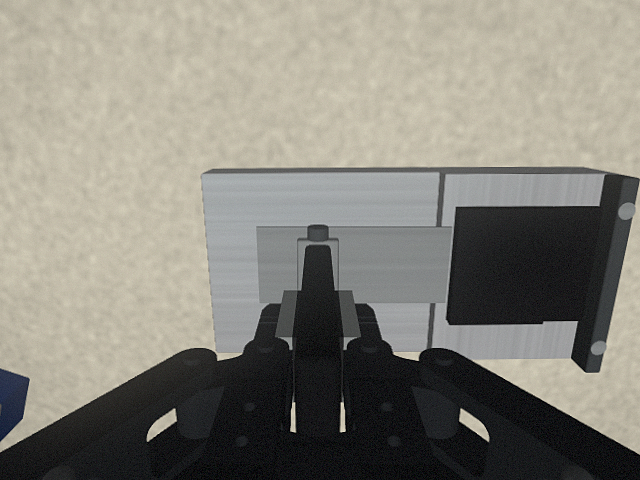

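The holder now lies against or very near the fence, with its right edge (601,207)-(584,321) and the blade tip at its trailing edge at column 450. I'll back off and push a second time to confirm it is seated, then enlarge the seam.

```bash
python3 - <<'E'
from h import *
p,o=lift_pose(-.002,.0315); manip.servo_line(p,o,vel=.03); manip.hold(.1); print(tip())
p,o=lift_pose(.011,.0315); print(manip.servo_line(p,o,vel=.012,max_force=3.5),*tip())
c=capture("wrist")
p,o=lift_pose(-.004,.0315); manip.servo_line(p,o,vel=.03)
pickle.dump(c,open("w3.pkl","wb"))
cr=cv2.resize(c["color"][190:350,420:640,::-1],None,fx=3.5,fy=3.5,interpolation=cv2.INTER_CUBIC)
cv2.imwrite("pics/seam.png",cv2.convertScaleAbs(cr,alpha=2.2,beta=10)); print(tip())
E
```

```text
(array([-2.050e+00, -3.000e-02,  3.153e+01]), array([-0.28,  0.35, -0.5 ]), 21.95)
True [ 5.04  0.34 29.71] [-0.23 -0.11 -1.2 ] 22.71
(array([-4.24, -0.05, 31.58]), array([ 0.21,  0.3 , -1.28]), 23.21)
```

View pics/seam.png

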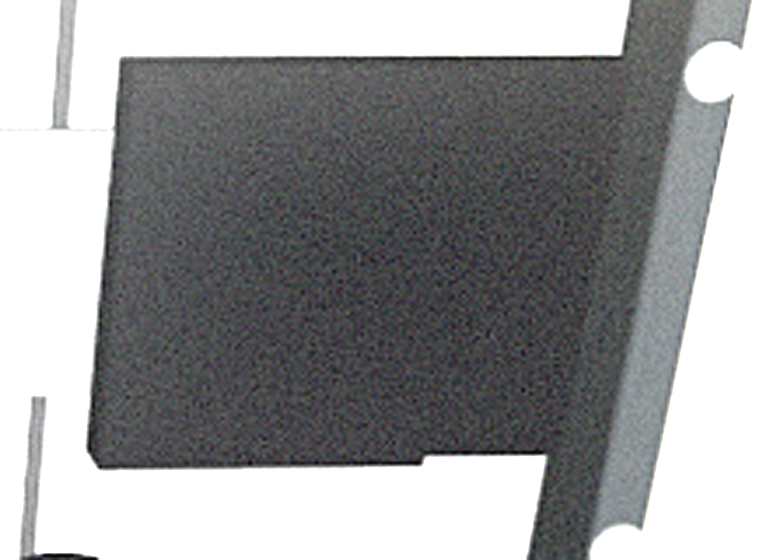

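It is flush: no bed shows between the holder and the fence, the trailing edge is parallel to the step, and both pushes stopped at the same spot. Now I'll return the lifter.

```bash
python3 - <<'E'
from h import *
p,o=lift_pose(-.03,.0315); manip.servo_line(p,o,vel=.06)
p,o=lift_pose(-.03,.11); manip.servo_line(p,o,vel=.1)
G=np.array([.4783,.2895]); o=down(np.radians(106))
manip.move_ptp([*G,.18],o); manip.servo_line([*G,.085],vel=.08); manip.hold(.2)
hit=manip.servo_line([*G,.0735],vel=.01,max_force=2); s=manip.sense(); print(hit,s["tcp_pos"],s["force"])
manip.move_gripper(.03); manip.hold(.2)
manip.move_gripper(.085)
p=np.array(manip.sense()["tcp_pos"]); manip.servo_line([*p[:2],.25],vel=.12)
manip.move_ptp([.465,.325,.25],o)
c=capture("wrist"); save(c,"w_end"); t=capture("top"); save(t,"t_end"); print(manip.sense()["time"],manip.sense()["grip_width"])
cv2.imwrite("pics/end.png",np.hstack([cv2.resize(c["color"][:,:,::-1],(400,300)),cv2.resize(t["color"][130:310,200:440,::-1],(400,300))]))
E
```

```text
True [0.47820618 0.28945788 0.07512203] [ 0.11930196 -0.24005434  3.75898178]
31.4917 0.08507842946884112
```

View pics/end.png

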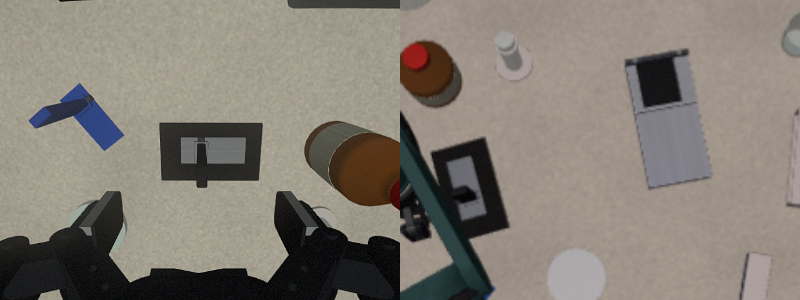

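The lifter stands upright on its pad at (202,150), as it did at the start. The holder lies on the upper bed against the fence, at (658,80) in the right half, and the nearby bystanders in these two views are undisturbed. Handing in.

```bash
python3 -c "
from workcell import manip
print(manip.finish_job())"
```

```text
the job is handed in; nothing more can be done
None
```

The holder lies face down on the upper bed, flush against the fence. The lifter is back upright on its black pad, and I handed the job in at about 31.5 s of the 67 s allowed.

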